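# Swing the counterweighted cover of a vial reader open and load the sample

### The job

Lift the vial reader's counterweighted cover arm by its orange bar, over its balance point and gently all the way down onto its rubber rest, so that it stays open by itself once let go; never let it fall or slam, and do not force it against the rest. Then take the red-capped vial from the rack and lower it gently into the reader's well until it is fully home and upright. Leave the other things where they are.

Things in the scene. Friction and masses are not known exactly. Their poses are not given: they have to be found in the camera images.
- cover (a joint): Angle of the cover arm, rad: 0 = closed (level, towards the reader's front, blue cap over the well), growing as its bar goes up, then back. Its counterweight makes it fall shut below the balance point (set differently each time, 0.75 to 1.15) and fall open beyond it, to a rubber rest met between 1.55 and 1.88: where is not told and must be felt. Moving the bar takes up to 6 N.
- pivot (a point): Centre of the cover arm's pivot, 145 mm above the table, fixed on the reader. Its x axis points from the reader's front to its back (the arm points along -x when closed), y along the pivot axis, z up.
- bar_left (a point): On the axis of the orange bar, 55 mm from the arm's middle to the +y side: a good place to take it. Round rod, 14 mm diameter, 150 mm long, parallel to the pivot axis and 185 mm from it, across the front end of the white arm. When closed it is 145 mm above the table, 45 mm above the deck under it; the blue cap (60 mm wide) ends 10 mm behind its axis. The point's axes turn with the arm.
- bar_right (a point): The same on the other side of the arm, 55 mm to the -y side.
- well (a point): Centre of the floor of the vial well in the reader, 60 mm above the table; the well is a round upright hole of 28 mm diameter and 40 mm depth with a slightly bevelled mouth, in the grey deck whose top is 100 mm above the table. Axes as those of the pivot, which lies 145 mm behind it (+x).
- reader: The white vial reader, fixed to the table, 270 x 150 mm and 50 mm high, grey deck (100 x 130 mm, top at 100 mm) at the front half, two grey pivot cheeks up to 165 mm at the rear, 145 mm behind the well; origin at the centre of its underside, x to its back, z up.
- rest (a point): Top of the small fixed bracket that holds the rubber-tipped rest screw (its reach is not told). Each newton pushed on the bar puts four on the rest, which bears up to 25 N of the arm's own weight and never over 70 N: stop at 4 to 5 N felt at the bar; it gives 0.7 mm there per newton. Let go over 0.06 rad before the rest, the arm falls onto it too fast (over 2 rad/s). 
- vial_red_mid (a point): Centre (half-way up) of the red-capped vial: amber, 24 mm diameter, 85 mm tall, its top 22 mm a red cap of 26 mm diameter, 50 g. At the start it stands upright in one of the three places of the white rack, foot 15 mm above the table, top at 100 mm.
- vial_red_foot (a point): Centre of the underside of the red-capped vial.
- vial_green_mid (a point): Centre of the green-capped vial, same shape, in the rack; to be left alone.
- vial_yellow_mid (a point): Centre of the yellow-capped vial, same shape, in the rack; to be left alone.
- rack: White rack, fixed, 80 x 200 mm, 45 mm high, with three round holes (28 mm diameter, 30 mm deep, 65 mm apart along its y axis); origin at the centre of its underside.
- wash_bottle: White round wash bottle with a red cap, 66 mm diameter, 160 mm tall, origin under its centre; to be left alone.
- jar: Amber jar with a white lid, 60 mm diameter, 65 mm tall, origin under its centre; to be left alone.
- pen_cup: Black cup, 76 mm diameter, 100 mm tall, origin under its centre; to be left alone.
- calculator: Grey desk calculator, 140 x 75 x 14 mm, lying flat, origin under its centre; to be left alone.
- pipette_brush: Small wooden-handled bench brush lying on the table by the rack; to be left alone.

How it is judged:
By the outcome, as a careful person would: the job done as asked, in the order asked, and still so for the second after the job is handed in, with the robot touching nothing.
It also fails if it takes over 66 s, if anything falls off the work surface, if the arm or the gripper's body presses on something with over 40 N, if the wrist force passes 120 N, or if a joint passes its speed limit or range.

### The arm

A 6-joint arm with a two-finger parallel gripper is mounted at the origin on the work surface. World frame = base frame: x ahead of the robot, y to its left, z up, the work surface at z = 0. Lengths are in m, angles in rad, forces in N, time in s.
With the tool pointing down it reaches from about 0.275 to 0.85 m from the base axis. Payload 5.2 kg.
Tool frame: the origin (TCP) lies at the very end of the fingers, on their centre line; the grasp point (between the pads) lies 19 mm behind it (robot.grip_depth is the distance from the TCP to the grasp point, in m); z points along the fingers, y is the line along which they close (so a half turn about z gives the same grasp; the last joint's range is limited). The gripper opens to 85 mm and grips with 20 to 120 N. Pads are 22 mm wide; open, the fingers measure 114 mm over their backs; the gripper's body (76 mm by 85 mm) begins 54 mm behind the grasp point. The pads swing forward as they close: fully open they stand 13 mm farther back than shut.
Start: joints at [-1.452, 0.259, 1.535, -0, 1.348, -0.203], TCP at [0.174, -0.522, 0.231] pointing down, gripper open.
Joint ranges: [-3.14, 3.14], [-0.91, 2.08], [0.19, 2.58], [-1.22, 4.36], [0.22, 2.71], [-3.12, 3.12]. Speed limits (rad/s): [2.57, 2.57, 3.14, 3.14, 3.14, 3.14].

### API

Orientations are given as a rotation vector (axis times angle).
In Python, from cell import state, capture, camera_info, ticket, robot gives the robot as it stands.
- The arm moves only by the tool send_rows, never from a script. Its argument "targets" is a list of rows, each a list of 5 numbers: the shift along the tool's x, y, z each as a share of 1 m, from -1 to 1, then the turn about the tool's z as a share of 180 degrees, from -1 to 1, then the opening, from 0 (shut) to 1 (fully open). A call has 1 to 10 rows; each row is the pose to reach, as a shift and turn from the pose commanded when the call began, along the tool's axes at that moment, turning the shorter way round; what a row does not reach only later rows make up. A row lasts 1/8 s, in which the tool goes at most 62.5 mm and 10.7 degrees, less where a joint would pass 70% of its speed; a pose out of reach is approached as far as the arm can. A call with a number of a shift or a turn outside -1 to 1 is refused whole. A call with a gripper value outside its range is refused whole. The fingers move at their own pace and stop on an object; "grip_force" is the grip in N (left out, the last holds). Time passes only in rows, so rows that repeat a pose let the fingers close. It gives the time, the measured TCP pose, the force, the opening and the grip force at its end, in the units of the state.
- state(): the state, without advancing time (a new reading comes with each control period).
- capture(name): name is "side" or "top" or "wrist"; returns the picture (384x512x3 uint8, blue, green, red); there is no depth.
- camera_info(name): a dict with "camera_matrix" (3x3 intrinsics, pixels), "eye" and "rotation" of the camera in the world. Camera axes: x right, y down, z forward; pixel columns grow to the right and rows downward; lengths in m; the calibration is good to about 2 mm. A picture is of the moment at which its call begins: read the wrist's pose just before it. camera_info takes no time and is no camera call; for the wrist camera it gives the pose at the moment of the call.
- ticket.close_job(): hands the job in; it is judged then, once.
The state is a dict: "t": time; "joint_positions": joint angles; "joint_vel": joint speeds; "joint_torque": joint torques, N m; "tool_pos": TCP position; "tool_rot": TCP orientation; "contact_force": force on the tool from outside, world axes, zero at the start; "wrist_torque": the same for the moment, N m; "opening": finger opening in m; "grip_force": force on a finger pad.
Only numpy, scipy, OpenCV 4.12 (cv2) and the standard library are available. Lean on these libraries where they do the work, as an engineer would, in place of code of your own. Each camera call takes 0.05 s, during which the arm holds its last target. There are 200 camera calls.

## Working session

There is one attempt and no reset: what is moved stays moved. The work goes in short steps, Python scripts to look and compute and a tool call to move; the robot and the scene stay as the last step left them, time stands still between calls to the robot, and variables do not carry over. Pictures are saved under pics/ and viewed, at most 10 in all, crops included, and the job is handed in when it is done.

Besides the shell and the picture viewer there is one more tool, called as a command line: name --pt "numbers of a row" for each row, then --argument value for the rest. send_rows: Moves the arm, as the interface text tells. Shift numbers are shares of 1 m and turn numbers shares of 180 degrees, none past 1 either way. Its arguments: {"type":"object","properties":{"targets":{"type":"array"},"grip_force":{"type":"number"}},"required":["targets"]}

```bash
ls; mkdir -p pics
python3 - <<'E'
from cell import *
import cv2,numpy as np
s=state(); print({k:np.round(v,3).tolist() for k,v in s.items()})
ims=[]
for n in("top","side"):
    c=camera_info(n); print(n,np.round(c["camera_matrix"],1).tolist(),np.round(c["eye"],3),np.round(c["rotation"],4).tolist())
    im=capture(n); cv2.imwrite(f"pics/{n}0.png",im)
E
```

```text
pics
{'t': 0.0, 'joint_positions': [-1.452, 0.259, 1.536, -0.0, 1.348, -0.203], 'joint_vel': [-0.0, -0.003, 0.0, -0.001, 0.0, 0.002], 'joint_torque': [-0.0, -44.603, -29.057, -0.0, 0.012, -0.0], 'tool_pos': [0.174, -0.521, 0.23], 'tool_rot': [-3.099, -0.503, -0.0], 'contact_force': [-0.282, -0.804, -0.568], 'wrist_torque': [-0.027, -0.003, -0.027], 'grip_force': 0.0, 'opening': 0.086}
top [[399.1, 0.0, 255.5], [0.0, 399.1, 182.8], [0.0, 0.0, 1.0]] [0.398 0.021 1.439] [-2.156, 2.1658, -0.1473]
side [[481.8, 0.0, 267.7], [0.0, 481.8, 190.2], [0.0, 0.0, 1.0]] [0.17  0.96  1.084] [-0.5603, 2.6922, -1.1756]
```

View pics/top0.png

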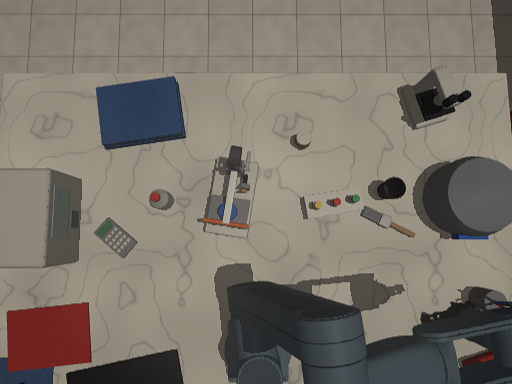

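View pics/side0.png

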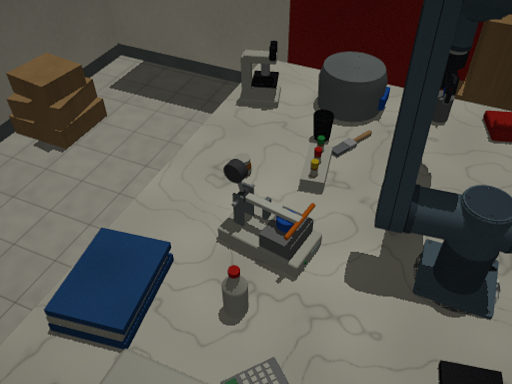

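The top view shows the reader near (230,200), with the orange bar at its front at (222,223). The red vial is in the middle of the rack at (336,202), with yellow on its left and green on its right. The side view agrees: bar at (300,220), red cap at (319,152).

```bash
cat > h.py <<'E'
import cv2,numpy as np
from scipy.spatial.transform import Rotation as R
from cell import *
def rot(c):
    r=np.array(c["rotation"],float); return R.from_rotvec(r).as_matrix() if r.size==3 else r
def ray(c,p):
    return rot(c)@(np.linalg.inv(c["camera_matrix"])@[p[0],p[1],1.])
def onz(n,p,z,c=None):
    c=c or camera_info(n); d=ray(c,p); e=np.array(c["eye"]); return e+d*(z-e[2])/d[2]
def two(p1,p2,n1="top",n2="side"):
    c1,c2=camera_info(n1),camera_info(n2); d1,d2=[v/np.linalg.norm(v) for v in(ray(c1,p1),ray(c2,p2))]
    e1,e2=np.array(c1["eye"]),np.array(c2["eye"])
    s=np.linalg.lstsq(np.c_[d1,-d2],e2-e1,rcond=None)[0]; a,b=e1+s[0]*d1,e2+s[1]*d2
    return (a+b)/2,np.linalg.norm(a-b)
def blobs(im,h,smin=110,vmin=60,amin=8):
    hsv=cv2.cvtColor(im,cv2.COLOR_BGR2HSV); H=hsv[...,0].astype(int)
    m=((H>=h[0])&(H<=h[1]) if h[0]<=h[1] else (H>=h[0])|(H<=h[1]))&(hsv[...,1]>smin)&(hsv[...,2]>vmin)
    n,l,st,ce=cv2.connectedComponentsWithStats(m.astype(np.uint8))
    return [(st[i,4],ce[i].round(1),st[i,:4],l==i) for i in range(1,n) if st[i,4]>=amin]
def ends(mask):
    y,x=np.nonzero(mask); P=np.c_[x,y].astype(float); c=P.mean(0); u=np.linalg.svd(P-c,full_matrices=False)[2][0]
    t=(P-c)@u; return c+u*t.min(),c+u*t.max()
E
python3 - <<'E'
from h import *
for n in("top","side"):
    im=cv2.imread(f"pics/{n}0.png")
    for nm,h,s in(("orange",(5,14),130),("red",(172,4),130),("green",(45,85),90),("yellow",(18,32),120),("blue",(105,125),130)):
        for b in blobs(im,h,s):
            x,y=b[1]
            if (150<x<400 and 130<y<330):
                print(n,nm,b[0],b[1],b[2], [e.round(1).tolist() for e in ends(b[3])] if nm=="orange" else "", onz(n,b[1],{"orange":.15,"blue":.13}.get(nm,.1)).round(4))
    for b in blobs(im,(5,14),130,amin=60): 
        e=[onz(n,p,.145) for p in ends(b[3])]
        if b[1][0]<400:print(n,np.round(e,4).tolist(),np.linalg.norm(e[0]-e[1]))
print(R.from_rotvec(state()["tool_rot"]).as_matrix().round(3))
im=cv2.imread("pics/top0.png")[130:260,180:380]; cv2.imwrite("pics/t1.png",cv2.resize(im,None,fx=4,fy=4,interpolation=cv2.INTER_CUBIC))
E
```

```text
top orange 78 [213.1 220.9] [203 218  24   7] [[202.8, 218.9], [226.1, 223.5]] [0.439  0.1442 0.15  ]
top orange 69 [238. 225.] [228 222  21   7] [[228.1, 223.6], [247.9, 226.4]] [0.4255 0.0642 0.15  ]
top red 69 [154.3 196.4] [150 192  10  10]  [0.5235 0.347  0.1   ]
top red 41 [336.6 201.2] [333 198   8   7]  [ 0.5047 -0.2662  0.1   ]
top green 38 [355.6 198.1] [352 195   8   7]  [ 0.5149 -0.3307  0.1   ]
top yellow 41 [317.8 204.7] [314 202   8   7]  [ 0.4931 -0.2024  0.1   ]
top blue 42 [221.2 209.5] [219 204   5  13]  [0.4767 0.1199 0.13  ]
top blue 56 [233.4 211.6] [231 204   6  15]  [0.4696 0.0799 0.13  ]
top [[0.4457, 0.1778, 0.145], [0.4307, 0.1027, 0.145]] 0.0766263350511824
top [[0.4303, 0.0964, 0.145], [0.4209, 0.0323, 0.145]] 0.0647608708021679
side orange 10 [248.7 165.6] [247 164   4   4] [[249.9, 163.9], [247.5, 167.3]] [ 0.651  -0.0421  0.15  ]
side orange 205 [298.3 222.2] [284 203  31  37] [[313.7, 203.6], [284.6, 238.7]] [0.4323 0.1162 0.15  ]
side red 31 [318. 149.] [315 147   7   5]  [ 0.5034 -0.2662  0.1   ]
side red 101 [233.5 270. ] [228 265  12  11]  [0.5386 0.2936 0.1   ]
side green 25 [320.9 137.4] [318 136   7   4]  [ 0.5151 -0.3308  0.1   ]
side yellow 68 [314.4 163. ] [311 158   8  11]  [ 0.4905 -0.1928  0.1   ]
side blue 79 [283.6 221.4] [276 217  17   9]  [0.4756 0.1114 0.13  ]
side blue 8 [169.5 253.8] [168 253   4   3]  [0.6985 0.3332 0.13  ]
side [[0.4195, 0.0278, 0.145], [0.4455, 0.1806, 0.145]] 0.15502744896107484
[[ 0.949  0.316 -0.   ]
 [ 0.316 -0.949  0.002]
 [ 0.    -0.002 -1.   ]]
```

View pics/t1.png

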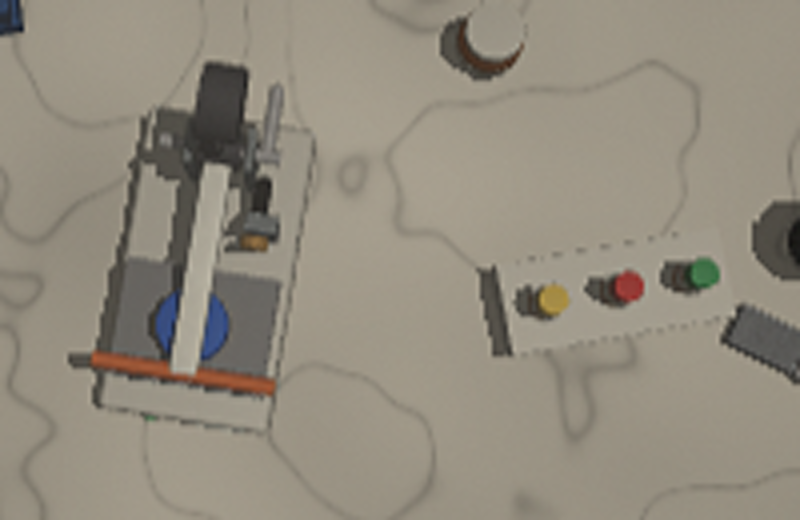

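send_rows --pt "0.469 -0.561 -0.05 -0.344 0.6" --pt "0.469 -0.561 -0.05 -0.344 0.6" --pt "0.469 -0.561 -0.05 -0.344 0.6" --pt "0.469 -0.561 -0.05 -0.344 0.6" --pt "0.469 -0.561 -0.05 -0.344 0.6" --pt "0.469 -0.561 -0.05 -0.344 0.6" --pt "0.469 -0.561 -0.05 -0.344 0.6" --pt "0.469 -0.561 -0.05 -0.344 0.6" --pt "0.469 -0.561 -0.05 -0.344 0.6" --pt "0.469 -0.561 -0.05 -0.344 0.6"

```text
t: 1.35
tool_pos: [0.4023, 0.0607, 0.2741]
tool_rot: [2.4, 2.027, 0.0]
contact_force: [1.2, -0.8, 0.6]
opening: 0.0515
grip_force: 0.0
```

Run:
```python
from h import *
s=state(); print({k:np.round(v,4).tolist() for k,v in s.items()},R.from_rotvec(s["tool_rot"]).as_matrix().round(4).tolist())
print({a:getattr(robot,a) for a in dir(robot) if a[0]!='_'})
```

```text
{'t': 1.35, 'joint_positions': [-0.1259, -0.0366, 1.7677, -0.0003, 1.4098, 0.0422], 'joint_vel': [1.2988, 0.4265, -0.4777, -0.0047, 0.0426, 1.2915], 'joint_torque': [-4.6416, -31.4229, -26.808, 0.311, 0.4597, -1.6786], 'tool_pos': [0.4023, 0.0607, 0.2741], 'tool_rot': [2.3996, 2.0267, 0.0003], 'contact_force': [1.1953, -0.7907, 0.6158], 'wrist_torque': [-0.0497, -0.0318, -0.0816], 'grip_force': 0.0, 'opening': 0.0515} [[0.1673, 0.9859, 0.0006], [0.9859, -0.1673, -0.0004], [-0.0003, 0.0006, -1.0]]
{'Unreachable': <class 'cell.Unreachable'>, 'grip_depth': 0.0187}
```

send_rows --pt "0 0 0 0 0.6" --pt "0 0 0 0 0.6" --pt "0 0 0 0 0.6"

```text
t: 1.72
tool_pos: [0.4017, 0.0572, 0.2737]
tool_rot: [-2.402, -2.024, 0.001]
contact_force: [0.5, -0.3, -0.5]
opening: 0.0511
grip_force: 0.0
```

Run:
```python
from h import *
s=state();print(s["tool_pos"],s["contact_force"])
T=R.from_rotvec(s["tool_rot"]).as_matrix()
print((T.T@(np.array([.442,.1587,.126])-s["tool_pos"])).round(4))
im=capture("wrist"); c=camera_info("wrist"); cv2.imwrite("pics/w0.png",im)
for b in blobs(im,(5,14),130,amin=60):
    e=[onz("",p,.145,c) for p in ends(b[3])]; print(b[0],b[2],[p.round(1).tolist() for p in ends(b[3])],np.round(e,4).tolist(),np.linalg.norm(e[0]-e[1]))
```

```text
[0.40170341 0.05724993 0.27367118] [ 0.54593721 -0.30512035 -0.50736902]
[0.1069 0.0226 0.1476]
2125 [269  40  16 166] [[277.3, 40.0], [274.7, 205.0]] [[0.4443, 0.1782, 0.145], [0.419, 0.0283, 0.145]] 0.15206726959096445
372 [470 248  37  36] [[498.6, 247.1], [472.1, 276.2]] [[0.6463, -0.0592, 0.145], [0.6197, -0.0901, 0.145]] 0.040761126347894444
```

View pics/w0.png

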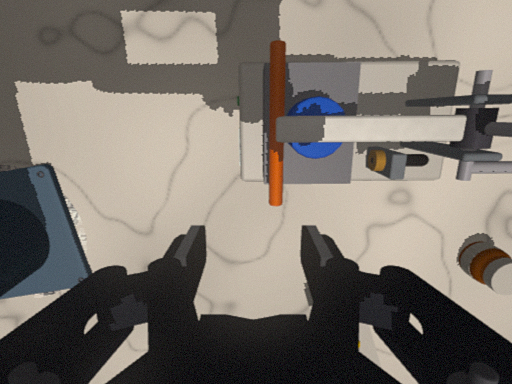

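The wrist view confirms it: the bar runs (277,40)-(275,205), giving a 152 mm bar centred at (0.432,0.104). I'll approach bar_left.

send_rows --pt "0.053 0.011 0.02 0 0.6" --pt "0.106 0.022 0.04 0 0.6" --pt "0.106 0.022 0.07 0 0.6" --pt "0.106 0.022 0.1 0 0.6" --pt "0.106 0.022 0.125 0 0.6" --pt "0.106 0.022 0.14 0 0.6" --pt "0.106 0.022 0.147 0 0.6" --pt "0.106 0.022 0.147 0 0.6" --pt "0.106 0.022 0.147 0 0.6"

```text
t: 2.9
tool_pos: [0.4422, 0.1593, 0.1278]
tool_rot: [2.4, 2.026, 0.002]
contact_force: [0.6, -0.2, 0.2]
opening: 0.0513
grip_force: 0.0
```

Run:
```python
from h import *
s=state();print(s["tool_pos"],s["contact_force"])
print(R.from_rotvec(s["tool_rot"]).as_matrix().round(4).tolist())
```

```text
[0.44224586 0.15931091 0.12781214] [ 0.60067425 -0.19786517  0.23613291]
[[0.1678, 0.9858, 0.0017], [0.9858, -0.1678, 0.0002], [0.0005, 0.0017, -1.0]]
```

send_rows --pt "0 0 0.001 0 0.35" --pt "0 0 0.001 0 0.22" --pt "0 0 0.001 0 0.1" --pt "0 0 0.001 0 0.1" --pt "0 0 0.001 0 0.1" --pt "0 0 0.001 0 0.1" --pt "0 0 0.001 0 0.1" --grip_force 20

```text
t: 3.78
tool_pos: [0.4412, 0.1596, 0.1262]
tool_rot: [-2.4, -2.027, 0.0]
contact_force: [-3.2, 1.4, 6.8]
opening: 0.0131
grip_force: 20.0
```

send_rows --pt "0 0.0002 -0.0092 0 0.1" --pt "0 0.0009 -0.0185 0 0.1" --pt "0 0.0021 -0.0276 0 0.1" --pt "0 0.0037 -0.0368 0 0.1" --pt "0 0.0058 -0.0458 0 0.1" --pt "0 0.0083 -0.0547 0 0.1" --pt "0 0.0112 -0.0634 0 0.1" --pt "0 0.0146 -0.072 0 0.1" --pt "0 0.0184 -0.0805 0 0.1" --pt "0 0.0226 -0.0887 0 0.1"

```text
t: 5.03
tool_pos: [0.462, 0.1561, 0.2152]
tool_rot: [-2.398, -2.025, 0.004]
contact_force: [-8.4, 4.4, 0.5]
opening: 0.0129
grip_force: 19.6
```

```bash
cat > arc.py <<'E'
import sys; from h import *
a,b,n=map(float,sys.argv[1:4])
s=state();xh=R.from_rotvec(s["tool_rot"]).as_matrix()[:,1]
f=np.array(s["contact_force"]); d=np.array(s["tool_pos"])-[.4412,.1596,.1262]
X,Z=.185-d@xh,d[2]
th=np.arctan2(Z,X);print("theta",th.round(3),"r",np.hypot(X,Z).round(4),"Ftan",(f@xh*np.sin(th)+f[2]*np.cos(th)).round(2),"Frad",(-f@xh*np.cos(th)+f[2]*np.sin(th)).round(2),f.round(2))
for t in np.linspace(a,b,int(n)+1)[1:]: print("%.3f  %.4f %.4f"%(t,.185*(np.cos(a)-np.cos(t)),-.185*(np.sin(t)-np.sin(a))))
E
python3 arc.py .5 1.0 10
```

```text
theta 0.496 r 0.1868 Ftan -3.91 Frad 8.18 [-8.44  4.36  0.46]
0.550  0.0046 -0.0080
0.600  0.0097 -0.0158
0.650  0.0151 -0.0233
0.700  0.0209 -0.0305
0.750  0.0270 -0.0374
0.800  0.0335 -0.0440
0.850  0.0403 -0.0503
0.900  0.0474 -0.0562
0.950  0.0547 -0.0618
1.000  0.0624 -0.0670
```

send_rows --pt "0 0.0036 -0.0088 0 0.1" --pt "0 0.0082 -0.0171 0 0.1" --pt "0 0.0136 -0.0247 0 0.1" --pt "0 0.0194 -0.032 0 0.1" --pt "0 0.0255 -0.0389 0 0.1" --pt "0 0.032 -0.0455 0 0.1" --pt "0 0.0388 -0.0518 0 0.1" --pt "0 0.046 -0.0577 0 0.1" --pt "0 0.0534 -0.0633 0 0.1" --pt "0 0.0612 -0.0686 0 0.1"

```text
t: 6.28
tool_pos: [0.5244, 0.1457, 0.286]
tool_rot: [2.399, 2.027, 0.004]
contact_force: [-5.2, 4.7, 8.4]
opening: 0.0128
grip_force: 20.6
```

```bash
python3 arc.py 1.0 1.4 10
```

```text
theta 1.011 r 0.1886 Ftan -0.51 Frad 10.2 [-5.16  4.68  8.37]
1.040  0.0063 -0.0039
1.080  0.0128 -0.0075
1.120  0.0194 -0.0108
1.160  0.0261 -0.0139
1.200  0.0329 -0.0168
1.240  0.0399 -0.0193
1.280  0.0469 -0.0216
1.320  0.0540 -0.0235
1.360  0.0612 -0.0252
1.400  0.0685 -0.0266
```

send_rows --pt "0.001 0.0055 -0.0059 0 0.1" --pt "0.0015 0.012 -0.01 0 0.1" --pt "0.0015 0.0186 -0.0133 0 0.1" --pt "0.0015 0.0253 -0.0164 0 0.1" --pt "0.0015 0.0322 -0.0193 0 0.1" --pt "0.0015 0.0392 -0.0218 0 0.1" --pt "0.0015 0.0463 -0.0241 0 0.1" --pt "0.0015 0.0535 -0.026 0 0.1" --pt "0.0015 0.0607 -0.0277 0 0.1" --pt "0.0015 0.068 -0.0291 0 0.1"

```text
t: 7.52
tool_pos: [0.5921, 0.1352, 0.3122]
tool_rot: [2.4, 2.026, -0.0]
contact_force: [-1.3, -4.3, 2.9]
opening: 0.0131
grip_force: 20.8
```

```bash
python3 arc.py 1.4 1.5 5
```

```text
theta 1.4 r 0.1888 Ftan -0.02 Frad 2.95 [-1.26 -4.27  2.9 ]
1.420  0.0037 -0.0006
1.440  0.0073 -0.0011
1.460  0.0110 -0.0016
1.480  0.0147 -0.0019
1.500  0.0184 -0.0022
```

send_rows --pt "-0.0008 0.0037 -0.0008 0 0.1" --pt "-0.0008 0.0073 -0.0014 0 0.1" --pt "-0.0008 0.011 -0.0019 0 0.1" --pt "-0.0008 0.0147 -0.0023 0 0.1" --pt "-0.0008 0.0184 -0.0026 0 0.1" --pt "-0.0008 0.0184 -0.0026 0 0.1"

```text
t: 8.28
tool_pos: [0.61, 0.1321, 0.3149]
tool_rot: [-2.4, -2.027, -0.002]
contact_force: [2.1, 2.7, -1.1]
opening: 0.0134
grip_force: 20.3
```

```bash
python3 arc.py 1.5 1.54 4;  python3 - <<'E'
from h import *
cv2.imwrite("pics/s1.png",cv2.resize(capture("side")[100:300,170:370],None,fx=3,fy=3,interpolation=cv2.INTER_CUBIC))
E
```

```text
theta 1.497 r 0.1892 Ftan 1.57 Frad -1.19 [ 2.14  2.73 -1.08]
1.510  0.0018 -0.0001
1.520  0.0037 -0.0002
1.530  0.0055 -0.0003
1.540  0.0074 -0.0004
```

View pics/s1.png

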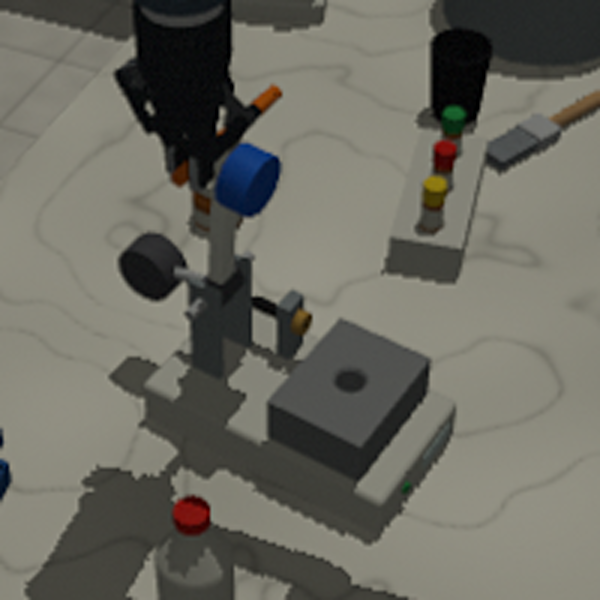

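The side crop shows the arm upright with the gripper on the bar and the well open at (350,380). Next I'll creep toward the rest, watching the force.

send_rows --pt "0 0.0018 -0.0001 0 0.1" --pt "0 0.0037 -0.0002 0 0.1" --pt "0 0.0055 -0.0003 0 0.1" --pt "0 0.0074 -0.0004 0 0.1" --pt "0 0.0074 -0.0004 0 0.1"

```text
t: 8.95
tool_pos: [0.6171, 0.1308, 0.3155]
tool_rot: [-2.4, -2.027, -0.002]
contact_force: [2.7, 5.2, -0.9]
opening: 0.013
grip_force: 20.3
```

send_rows --pt "0 0.0018 0 0 0.1" --pt "0 0.0036 0 0 0.1" --pt "0 0.0036 0 0 0.1"

```text
t: 9.32
tool_pos: [0.6207, 0.1302, 0.3156]
tool_rot: [-2.4, -2.027, -0.002]
contact_force: [3.4, 4.6, -1.9]
opening: 0.0131
grip_force: 20.3
```

send_rows --pt "0.0004 0.0018 0 0 0.1" --pt "0.0004 0.0037 0 0 0.1" --pt "0.0004 0.0037 0 0 0.1"

```text
t: 9.7
tool_pos: [0.6244, 0.1295, 0.3155]
tool_rot: [2.4, 2.027, 0.001]
contact_force: [4.7, 4.4, -0.4]
opening: 0.013
grip_force: 20.4
```

send_rows --pt "0.0004 0.0018 0 0 0.1" --pt "0.0004 0.0037 0.0001 0 0.1" --pt "0.0004 0.0037 0.0001 0 0.1"

```text
t: 10.07
tool_pos: [0.628, 0.129, 0.3153]
tool_rot: [2.4, 2.026, 0.0]
contact_force: [2.5, 1.8, 0.7]
opening: 0.0133
grip_force: 20.5
```

send_rows --pt "0 0.001 0 0 0.1" --pt "0 0.0018 0.0001 0 0.1" --pt "0 0.0018 0.0001 0 0.1"

```text
t: 10.45
tool_pos: [0.6295, 0.1287, 0.3152]
tool_rot: [2.4, 2.026, -0.0]
contact_force: [2.1, 1.3, 0.2]
opening: 0.0134
grip_force: 20.5
```

```bash
python3 arc.py 1.61 1.7 9
```

```text
theta 1.602 r 0.1891 Ftan 1.86 Frad 0.26 [2.12 1.34 0.2 ]
1.620  0.0018 0.0001
1.630  0.0037 0.0002
1.640  0.0055 0.0003
1.650  0.0074 0.0004
1.660  0.0092 0.0006
1.670  0.0111 0.0008
1.680  0.0129 0.0010
1.690  0.0147 0.0012
1.700  0.0166 0.0014
```

send_rows --pt "0 0.001 0 0 0.1" --pt "0 0.0025 0.0001 0 0.1" --pt "0 0.0025 0.0001 0 0.1"

```text
t: 10.82
tool_pos: [0.6321, 0.1283, 0.3151]
tool_rot: [2.4, 2.026, -0.0]
contact_force: [3.5, 0.2, 0.2]
opening: 0.0135
grip_force: 20.6
```

Still free, and the arm's weight is still pulling open.

send_rows --pt "0 0.0018 0.0001 0 0.1" --pt "0 0.0036 0.0003 0 0.1" --pt "0 0.0036 0.0003 0 0.1"

```text
t: 11.2
tool_pos: [0.6357, 0.1277, 0.3147]
tool_rot: [2.4, 2.026, -0.0]
contact_force: [2.2, -0.2, 0.1]
opening: 0.0131
grip_force: 20.6
```

send_rows --pt "0 0.0015 0.0001 0 0.1" --pt "0 0.003 0.0003 0 0.1" --pt "0 0.003 0.0003 0 0.1"

```text
t: 11.58
tool_pos: [0.6386, 0.1273, 0.3144]
tool_rot: [2.4, 2.027, -0.0]
contact_force: [1.9, -0.5, -0.8]
opening: 0.0133
grip_force: 20.6
```

send_rows --pt "0 0.0015 0.0001 0 0.1" --pt "0 0.003 0.0003 0 0.1" --pt "0 0.003 0.0003 0 0.1"

```text
t: 11.95
tool_pos: [0.6411, 0.1269, 0.314]
tool_rot: [-2.4, -2.027, 0.001]
contact_force: [-0.4, -0.6, -0.3]
opening: 0.0132
grip_force: 20.7
```

send_rows --pt "0 0.0008 0.0001 0 0.1" --pt "0 0.0015 0.0002 0 0.1" --pt "0 0.0015 0.0002 0 0.1"

```text
t: 12.32
tool_pos: [0.6425, 0.1267, 0.314]
tool_rot: [-2.4, -2.027, 0.001]
contact_force: [-2.3, -1.9, 2.0]
opening: 0.0129
grip_force: 20.7
```

send_rows --pt "0 0.0006 0.0001 0 0.1" --pt "0 0.0012 0.0002 0 0.1" --pt "0 0.0012 0.0002 0 0.1"

```text
t: 12.7
tool_pos: [0.6435, 0.1265, 0.3139]
tool_rot: [-2.4, -2.026, 0.002]
contact_force: [-6.1, -1.3, 2.3]
opening: 0.0127
grip_force: 20.9
```

```bash
python3 arc.py 1.67 1.7 1
```

```text
theta 1.676 r 0.1887 Ftan -5.97 Frad 1.71 [-6.06 -1.34  2.33]
1.700  0.0055 0.0006
```

The rest is found: force rises about 1 N per 0.7 mm or less. I'll ease back a little, open, and retreat upward.

send_rows --pt "0 -0.001 0 0 0.1" --pt "0 -0.001 0 0 0.16" --pt "0 -0.001 0 0 0.2" --pt "0 -0.001 0 0 0.3" --pt "0 -0.001 0 0 0.5" --pt "0 -0.001 0 0 0.5" --pt "0 -0.001 0 0 0.5"

```text
t: 13.58
tool_pos: [0.6432, 0.1267, 0.3137]
tool_rot: [2.4, 2.027, 0.0]
contact_force: [-0.2, 0.3, 0.1]
opening: 0.0426
grip_force: 0.0
```

send_rows --pt "0 -0.001 -0.02 0 0.5" --pt "0 -0.001 -0.05 0 0.5" --pt "0 -0.001 -0.08 0 0.5" --pt "0 -0.001 -0.08 0 0.5"

```text
t: 14.08
tool_pos: [0.643, 0.1269, 0.3968]
tool_rot: [2.397, 2.025, 0.007]
contact_force: [-0.0, 0.2, -0.6]
opening: 0.0428
grip_force: 0.0
```

Run:
```python
from h import *
s=state();print(s["tool_pos"],s["tool_rot"],s["contact_force"],s["joint_positions"])
im=capture("side"); cv2.imwrite("pics/s2f.png",im); t=capture("top"); cv2.imwrite("pics/t2f.png",t)
a=im[100:300,170:370]; b=t[130:260,180:380]
cv2.imwrite("pics/s2.png",np.hstack([cv2.resize(a,(400,400),interpolation=cv2.INTER_CUBIC),cv2.resize(b,(400,400))]))
```

```text
[0.64296387 0.1268925  0.39681089] [2.39742103 2.02457301 0.00732107] [-0.01925993  0.21533364 -0.59030007] [2.49362686e-02 4.15248772e-01 9.21253624e-01 6.25924180e-05
 1.79915588e+00 1.93186128e-01]
```

View pics/s2.png

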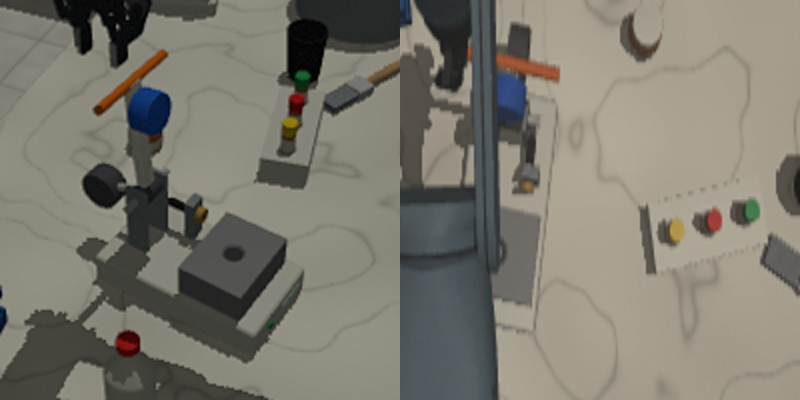

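The side crop shows the arm resting open by itself with the gripper clear. The well mouth is at about (287,226) in the full picture.

send_rows --pt "-0.06 -0.01 -0.005 -0.02 0.6" --pt "-0.12 -0.02 -0.005 -0.05 0.6" --pt "-0.18 -0.03 -0.005 -0.108 0.6" --pt "-0.24 -0.041 -0.005 -0.108 0.6" --pt "-0.3 -0.052 0.03 -0.108 0.6" --pt "-0.36 -0.062 0.08 -0.108 0.6" --pt "-0.411 -0.071 0.12 -0.108 0.6" --pt "-0.411 -0.071 0.17 -0.108 0.6" --pt "-0.411 -0.071 0.17 -0.108 0.6" --pt "-0.411 -0.071 0.17 -0.108 0.6"

```text
t: 15.42
tool_pos: [0.5035, -0.2659, 0.224]
tool_rot: [-2.023, -2.402, -0.001]
contact_force: [0.1, -0.4, 1.8]
opening: 0.0514
grip_force: 0.0
```

send_rows --pt "0 0 0 0 0.6" --pt "0 0 0 0 0.6"

```text
t: 15.68
tool_pos: [0.5046, -0.2662, 0.226]
tool_rot: [2.019, 2.402, 0.0]
contact_force: [-0.0, -0.8, 0.1]
opening: 0.0514
grip_force: 0.0
```

Run:
```python
from h import *
s=state();T=R.from_rotvec(s["tool_rot"]).as_matrix();print(s["tool_pos"],T.round(3).tolist())
im=capture("wrist");c=camera_info("wrist");cv2.imwrite("pics/w3.png",im)
for nm,h in(("red",(172,4)),("yellow",(18,32)),("green",(45,85))):
  for b in blobs(im,h,110,amin=100): print(nm,b[0],b[1],b[2],onz("",b[1],.1,c).round(4))
print("to vial",(T.T@(np.array([.504,-.2664,.070])-s["tool_pos"])).round(4))
# well mouth: dark blob, side and top
for n in("side","top"):
  g=cv2.cvtColor(capture(n),cv2.COLOR_BGR2GRAY); cv2.imwrite(f"pics/{n}3.png",g)
  c0=camera_info(n);P=np.array([.472,.0975,.1]);q=rot(c0).T@(P-c0["eye"]);u=(c0["camera_matrix"]@(q/q[2]))[:2];print(n,"pred",u.round(1))
  x,y=u.round().astype(int);w=g[y-9:y+10,x-11:x+12];print(w.min(),np.median(w))
  m=(w<(w.min()+np.median(w))/2);k,l,st,ce=cv2.connectedComponentsWithStats(m.astype(np.uint8))
  for i in range(1,k):
    if st[i,4]>5:
      p=ce[i]+[x-11,y-9];print(st[i],p.round(2),onz(n,p,.1).round(4))
```

```text
[ 0.50458275 -0.26621386  0.22597389] [[-0.172, 0.985, 0.003], [0.985, 0.172, -0.002], [-0.003, 0.003, -1.0]]
red 547 [252.  182.7] [240 168  25  29] [ 0.5034 -0.2677  0.1   ]
yellow 599 [252.2 116.3] [239 103  27  28] [ 0.4929 -0.2053  0.1   ]
green 388 [251.8 243.7] [241 233  23  22] [ 0.5143 -0.3327  0.1   ]
to vial [ 0.0004 -0.001   0.156 ]
side pred [286.3 225.9]
37 90.0
[ 7  6 10  8 60] [286.42 226.65] [0.4706 0.1001 0.1   ]
top pred [228.6 211.4]
59 109.0
[ 6  5  9  9 33] [228.82 210.97] [0.4734 0.0966 0.1   ]
```

View pics/w3.png

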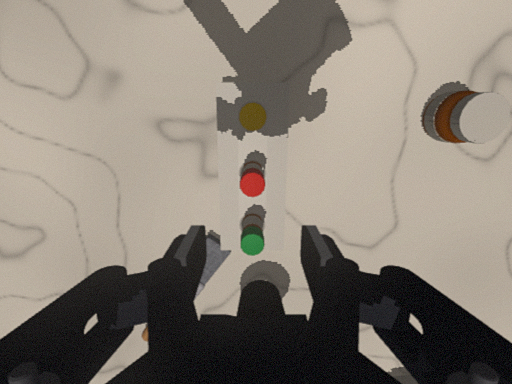

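The wrist view has the red cap at (252,183), within 2 mm of the earlier fix. Descending.

send_rows --pt "0 -0.0012 0.05 0 0.6" --pt "0 -0.0012 0.09 0 0.6" --pt "0 -0.0012 0.125 0 0.6" --pt "0 -0.0012 0.145 0 0.6" --pt "0 -0.0012 0.155 0 0.6" --pt "0 -0.0012 0.155 0 0.6" --pt "0 -0.0012 0.155 0 0.6"

```text
t: 16.7
tool_pos: [0.5028, -0.2672, 0.0699]
tool_rot: [2.022, 2.402, 0.0]
contact_force: [0.1, -0.9, -0.4]
opening: 0.0516
grip_force: 0.0
```

send_rows --pt "0 0 0 0 0.45" --pt "0 0 0 0 0.36" --pt "0 0 0 0 0.3" --pt "0 0 0 0 0.25" --pt "0 0 0 0 0.2" --pt "0 0 0 0 0.2" --pt "0 0 0 0 0.2" --grip_force 25

```text
t: 17.58
tool_pos: [0.5026, -0.267, 0.0693]
tool_rot: [2.023, 2.402, 0.0]
contact_force: [2.0, -0.5, 5.5]
opening: 0.0255
grip_force: 24.5
```

send_rows --pt "0 0 -0.01 0 0.2" --pt "0 0 -0.025 0 0.2" --pt "0 0 -0.05 0 0.2" --pt "0 0 -0.08 0 0.2" --pt "0 0 -0.11 0 0.2" --pt "0 0 -0.13 0 0.2" --pt "0 0 -0.13 0 0.2" --pt "0 0 -0.13 0 0.2"

```text
t: 18.58
tool_pos: [0.5015, -0.2663, 0.1981]
tool_rot: [-2.023, -2.402, 0.0]
contact_force: [-1.1, 0.4, -1.4]
opening: 0.0248
grip_force: 24.6
```

Run:
```python
from h import *
s=state();T=R.from_rotvec(s["tool_rot"]).as_matrix();print(s["tool_pos"],T.round(3).tolist(),s["contact_force"],s["opening"])
print("to well",(T.T@(np.array([.472,.098,.2])-s["tool_pos"])).round(4))
```

```text
[ 0.5015407  -0.26633048  0.19814885] [[-0.17, 0.985, -0.001], [0.985, 0.17, 0.001], [0.001, -0.001, -1.0]] [-1.12284793  0.42790909 -1.42380713] 0.024766061647940138
to well [ 0.364   0.0329 -0.0016]
```

send_rows --pt "0.05 0.004 0 0 0.2" --pt "0.1 0.009 0 0 0.2" --pt "0.15 0.014 0 0 0.2" --pt "0.2 0.018 0 0 0.2" --pt "0.25 0.022 0 0 0.2" --pt "0.3 0.027 0 0 0.2" --pt "0.34 0.031 0 0 0.2" --pt "0.364 0.033 0 0 0.2" --pt "0.364 0.033 0.01 0 0.2" --pt "0.364 0.033 0.02 0 0.2"

```text
t: 19.82
tool_pos: [0.4721, 0.0971, 0.1773]
tool_rot: [-2.023, -2.403, 0.002]
contact_force: [-0.4, -0.2, -0.5]
opening: 0.0247
grip_force: 24.6
```

send_rows --pt "0 0 0 0 0.2" --pt "0 0 0 0 0.2"

```text
t: 20.08
tool_pos: [0.4728, 0.0968, 0.1786]
tool_rot: [-2.025, -2.401, 0.001]
contact_force: [0.6, -1.0, -0.4]
opening: 0.0254
grip_force: 24.6
```

Run:
```python
from h import *
s=state();T=R.from_rotvec(s["tool_rot"]).as_matrix();print(s["tool_pos"],T.round(3).tolist(),s["contact_force"],s["opening"])
a=capture("side");b=capture("wrist");cv2.imwrite("pics/s4f.png",a);cv2.imwrite("pics/w4f.png",b)
A=cv2.resize(a[170:270,240:340],(500,500),interpolation=cv2.INTER_CUBIC);B=cv2.resize(b[60:260,190:320],(300,462))
B=cv2.copyMakeBorder(B,0,38,0,0,cv2.BORDER_CONSTANT);cv2.imwrite("pics/c4.png",np.hstack([A,B]))
```

```text
[0.47279865 0.0967776  0.17855304] [[-0.169, 0.986, -0.0], [0.986, 0.169, -0.0], [-0.0, -0.0, -1.0]] [ 0.64123412 -0.99349048 -0.41292127] 0.025368475421490084
```

View pics/c4.png

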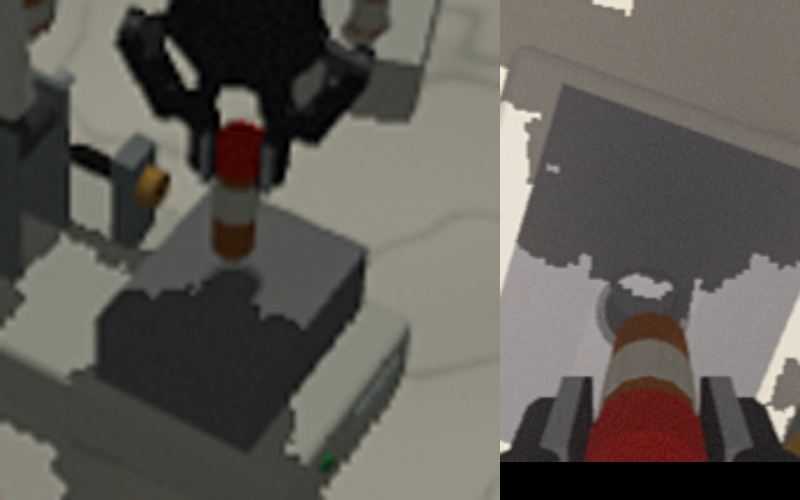

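Run:
```python
from h import *
def proj(n,P):
    c=camera_info(n);q=rot(c).T@(np.array(P)-c["eye"]);return (c["camera_matrix"]@(q/q[2]))[:2].round(1)
t=np.array(state()["tool_pos"]);x,y=t[:2]
for n in("side","wrist"): print(n,"foot c",proj(n,[x,y,.124]),"mid",proj(n,[x,y,.155]),"well",proj(n,[.472,.098,.1]),"dwell/dx",proj(n,[.482,.098,.1]),"dy",proj(n,[.472,.108,.1]))
w=cv2.imread("pics/w4f.png");s=cv2.imread("pics/s4f.png")
for n,im in(("side",s),("wrist",w)):
  for b in blobs(im,(172,4),110,amin=60): print(n,"red",b[0],b[1],b[2])
  for b in blobs(im,(5,16),100,40,amin=15): 
     if 200<b[1][0]<340: print(n,"amber",b[0],b[1],b[2])
g=cv2.cvtColor(s,cv2.COLOR_BGR2GRAY);print(g[219:233,274:300])
g=cv2.cvtColor(w,cv2.COLOR_BGR2GRAY);print(g[176:204:3,222:290:2])
```

```text
side foot c [286.4 219.7] mid [286.8 211.7] well [286.2 226. ] dwell/dx [282.9 224.9] dy [284.9 228.4]
wrist foot c [253.6 204.5] mid [253.8 220. ] well [252.5 193.9] dwell/dx [264.5 195.8] dy [254.6 182.3]
side red 102 [233.4 270. ] [228 265  12  11]
side amber 229 [234.6 140.5] [217 125  37  32]
side amber 16 [246.9 168.6] [244 167   7   4]
side amber 15 [286.7 206.2] [283 204   8   4]
side amber 50 [286.4 217.4] [283 214   8   8]
wrist red 2994 [252.8 262.2] [225 228  57  68]
wrist amber 324 [255.1 202.9] [239 195  33  20]
wrist amber 173 [254.5 227.8] [235 223  39  15]
[[83 83 84 83 84 83 84 86 59 33 31 32 32 33 31 31 48 80 83 83 84 83 83 83
  83 83]
 [83 83 83 83 83 83 83 85 72 48 34 33 32 31 29 37 71 83 83 83 83 83 83 83
  83 83]
 [84 83 83 83 84 82 84 84 87 73 51 39 40 39 50 65 83 84 84 83 82 83 83 83
  83 83]
 [83 83 83 84 83 83 83 83 82 82 69 60 57 57 75 79 81 83 84 83 84 83 82 83
  83 83]
 [83 83 83 83 83 83 85 82 76 66 62 63 59 61 60 59 68 79 84 83 83 83 84 83
  83 83]
 [84 83 83 84 84 83 84 75 65 51 38 35 37 33 39 48 57 68 79 83 83 84 83 83
  84 83]
 [83 83 83 84 84 85 74
[... 1353 characters left out ...]
 148 149 153 154 122 115  66  64  71  73  74  70  70  79  70  71  69
   71  69  71  66  65  63  68 123 156 150 145 147 151 146 148 146]
 [152 148 153 152 155 109 108  67  64  66  72  70  71  72  70  65  66  67
   71  69  68  58  65  62  64 130 157 147 151 149 145 146 145 143]
 [151 151 152 158 156 102 110  70  67  60  63  66  59  58  54  58  50  51
   53  53  49  65  63  72  69 136 146 139 146 147 147 144 148 144]
 [150 149 149 160 158 118 105  90  59  67  62  58  60  55  48  51  52  55
   56  58  52  50  55 101 111 145 144 144 145 149 144 146 145 146]
 [153 151 153 157 158 163 107 103  82  59  55  53  57  56  59  54  50  51
   52  54  51  54  58  55 124 152 146 144 146 144 144 144 144 149]]
```

The crops show the vial upright over the well, with the rim centred at about (252,194) in the wrist view. The vial sits about 2 mm too far in x, so I'll correct that and begin lowering.

send_rows --pt "0.0015 -0.0018 0 0 0.2" --pt "0.0015 -0.0018 0.006 0 0.2" --pt "0.0015 -0.0018 0.012 0 0.2" --pt "0.0015 -0.0018 0.018 0 0.2" --pt "0.0015 -0.0018 0.022 0 0.2" --pt "0.0015 -0.0018 0.025 0 0.2" --pt "0.0015 -0.0018 0.028 0 0.2" --pt "0.0015 -0.0018 0.028 0 0.2"

```text
t: 21.18
tool_pos: [0.4705, 0.0988, 0.1505]
tool_rot: [-2.023, -2.403, 0.0]
contact_force: [-0.7, 0.4, -1.0]
opening: 0.0255
grip_force: 24.6
```

No contact. Foot is at about 0.096, so I'll continue.

send_rows --pt "0 0 0.003 0 0.2" --pt "0 0 0.006 0 0.2" --pt "0 0 0.009 0 0.2" --pt "0 0 0.012 0 0.2" --pt "0 0 0.012 0 0.2"

```text
t: 21.8
tool_pos: [0.4704, 0.0988, 0.1384]
tool_rot: [-2.023, -2.403, 0.001]
contact_force: [0.8, 0.3, -0.5]
opening: 0.0255
grip_force: 24.6
```

send_rows --pt "0 0 0.004 0 0.2" --pt "0 0 0.008 0 0.2" --pt "0 0 0.012 0 0.2" --pt "0 0 0.015 0 0.2" --pt "0 0 0.018 0 0.2" --pt "0 0 0.02 0 0.2" --pt "0 0 0.02 0 0.2"

```text
t: 22.68
tool_pos: [0.4706, 0.0988, 0.1186]
tool_rot: [-2.024, -2.403, 0.0]
contact_force: [0.6, 0.6, 0.6]
opening: 0.025
grip_force: 24.6
```

Sliding freely. About 4 mm remains.

send_rows --pt "0 0 0.001 0 0.2" --pt "0 0 0.002 0 0.2" --pt "0 0 0.003 0 0.2" --pt "0 0 0.003 0 0.2"

```text
t: 23.18
tool_pos: [0.4706, 0.0988, 0.1157]
tool_rot: [-2.024, -2.403, 0.0]
contact_force: [-0.1, 0.5, 0.1]
opening: 0.0255
grip_force: 24.6
```

send_rows --pt "0 0 0.0005 0 0.2" --pt "0 0 0.001 0 0.2" --pt "0 0 0.001 0 0.2"

```text
t: 23.55
tool_pos: [0.4706, 0.0988, 0.1147]
tool_rot: [-2.024, -2.403, 0.0]
contact_force: [-0.2, 0.0, -0.3]
opening: 0.0257
grip_force: 24.6
```

send_rows --pt "0 0 0.0005 0 0.2" --pt "0 0 0.001 0 0.2" --pt "0 0 0.001 0 0.2"

```text
t: 23.92
tool_pos: [0.4709, 0.0988, 0.1142]
tool_rot: [2.023, 2.403, 0.001]
contact_force: [-1.4, -0.9, 4.9]
opening: 0.025
grip_force: 24.8
```

send_rows --pt "0 0 0.0005 0 0.2" --pt "0 0 0.001 0 0.2" --pt "0 0 0.001 0 0.2"

```text
t: 24.3
tool_pos: [0.4715, 0.0988, 0.114]
tool_rot: [2.022, 2.402, 0.002]
contact_force: [-1.1, -0.0, 9.9]
opening: 0.0255
grip_force: 25.0
```

The floor is felt at exactly the predicted height. I'll ease off, open and retreat.

send_rows --pt "0 0 -0.0015 0 0.2" --pt "0 0 -0.0015 0 0.3" --pt "0 0 -0.0015 0 0.35" --pt "0 0 -0.0015 0 0.45" --pt "0 0 -0.0015 0 0.6" --pt "0 0 -0.0015 0 0.6" --pt "0 0 -0.0015 0 0.6"

```text
t: 25.18
tool_pos: [0.4706, 0.0988, 0.1142]
tool_rot: [-2.024, -2.403, -0.0]
contact_force: [0.1, -0.7, -0.2]
opening: 0.0515
grip_force: 0.0
```

send_rows --pt "0 0 -0.01 0 0.6" --pt "0 0 -0.03 0 0.6" --pt "0 0 -0.06 0 0.6" --pt "-0.03 -0.02 -0.1 0 0.6" --pt "-0.08 -0.05 -0.12 0 0.6" --pt "-0.13 -0.05 -0.12 0 0.6" --pt "-0.18 -0.05 -0.12 0 0.6" --pt "-0.18 -0.05 -0.12 0 0.6"

```text
t: 26.18
tool_pos: [0.4526, -0.0903, 0.235]
tool_rot: [2.028, 2.397, -0.0]
contact_force: [-0.6, 0.7, 0.5]
opening: 0.0516
grip_force: 0.0
```

Run:
```python
from h import *
s=state();print(s["tool_pos"],s["contact_force"])
a=capture("side");b=capture("top")
for n,im in(("side",a),("top",b)):
  for q in blobs(im,(172,4),110,amin=20):
    if 150<q[1][0]<340 and 150<q[1][1]<300: print(n,q[0],q[1],onz(n,q[1],.14).round(4))
cv2.imwrite("pics/f.png",np.hstack([cv2.resize(a[120:270,200:350],(400,400),interpolation=cv2.INTER_CUBIC),cv2.resize(b[130:260,180:310],(400,400),interpolation=cv2.INTER_CUBIC)]))
```

```text
[ 0.45256287 -0.09031289  0.23503404] [-0.62946315  0.73922656  0.47006596]
side 30 [285.5 215.8] [0.4754 0.0988 0.14  ]
side 102 [233.4 270. ] [0.5238 0.3208 0.14  ]
top 76 [154.4 196.6] [0.5191 0.3369 0.14  ]
top 49 [227.6 210.4] [0.4731 0.0983 0.14  ]
```

View pics/f.png

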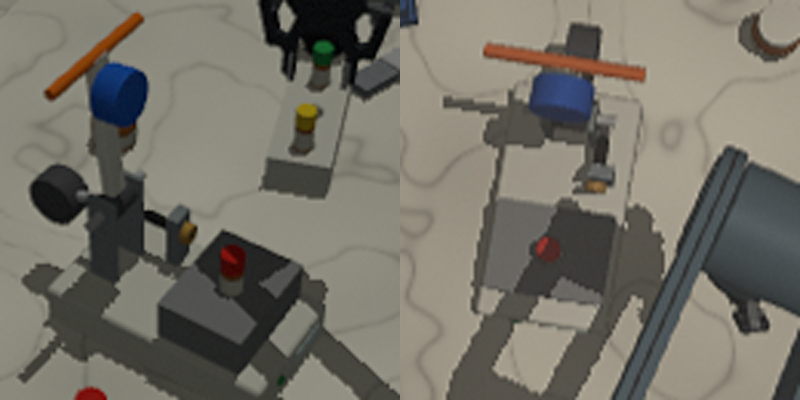

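The final views show the cover resting open and the red-capped vial upright in the well, its cap at (0.473,0.098). The green and yellow vials are untouched and the robot is clear.

send_rows --pt "0 0 0 0 0.6" --pt "0 0 0 0 0.6" --pt "0 0 0 0 0.6"

```text
t: 26.65
tool_pos: [0.452, -0.0863, 0.2343]
tool_rot: [2.022, 2.404, 0.0]
contact_force: [0.1, 0.4, -1.2]
opening: 0.051
grip_force: 0.0
```

```bash
python3 -c "
from cell import *
print(ticket.close_job())"
```

```text
the job is handed in; nothing more can be done
None
```

The job is handed in at 26.7 s with no verdict returned: the cover stays open on its rest (about 6 N felt at the bar at the stop, just over the advised 4–5 N, then eased off), and the red-capped vial is home and upright in the well.

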